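# Fit a fresh filter cassette in the fume extractor

### The job

Take the fresh filter cassette (blue strip on top) out of the spares carton and fit it in the front of the fume extractor: set its lower edge slantwise into the channel at the foot of the intake, then swing it upright under the hood until the roller catch has dropped in front of it, and let go. Leave the used cassette, the solder reel and the screwdriver where they lie.

Things in the scene. Friction and masses are not known exactly. Their poses are not given: they have to be found in the camera images.
- extractor: Solder-fume extractor, light grey box 120 deep (x) x 200 wide (y) x 200 high mm, fixed. Origin at the centre of its underside on the bench, z up. Its front looks along its own -x; the front face, against which the cassette seats, is the plane x = -60 mm. Below, a dark plinth standing 28 mm out of the face carries the channel; above is a hood.
- hood (a point): Middle of the hood's front lower edge, at (-83, 0, 171) mm in the extractor's frame, same axes. The hood stands 23 mm out of the face along its whole width, underside at z = 171 mm, top at z = 191 mm, 6 mm above the upright cassette's top: so the cassette cannot be lowered in upright, and fingers gripping its top cannot follow it under the hood.
- channel (a point): Middle of the channel floor, (-68, 0, 25) mm in the extractor's frame, same axes. Channel along y: 16 mm wide from face to lip, 130 mm between end stops 25 mm high. Lip 4 mm thick, 14 mm high over the floor; above it a flare leans out, to 19 mm over the floor. Foot on the floor, the cassette can lean out (top away from the face) up to about 27 degrees and rests so by itself when let go.
- catch (a joint): Height of the sprung roller catch in the middle of the hood: 0 = down (rest), at most 0.006 m = lifted. Brass roller, diameter 10, 22 mm along y, axis 16.5 mm out of the face; at rest its underside is 3 mm below the upright cassette's top. The cassette's top edge lifts it when pushed in (some 5 to 12 N there); it drops in front of the cassette when that is home against the face.
- cassette_center (a point): Centre of the fresh filter cassette: rigid panel 10 mm thick (its x) x 120 mm wide (y) x 140 mm high (z, towards the blue strip), about 120 g, both faces alike; white frame, dark pad, blue strip 22 mm high along the top. It stands upright in the middle slot of the carton, lower edge 4 mm above the bench; grip it by its thickness at the blue strip.
- cassette_top (a point): Middle of the top edge of the fresh cassette, 70 mm above its centre, same axes.
- cassette_foot (a point): Middle of the lower edge of the fresh cassette, 70 mm below its centre, same axes.
- carton: Spares carton, cardboard, open on top, 100 (x) x 138 (y) x 75 mm high, fixed; 4 mm walls and four dividers across x make five slots 15 mm wide. Origin at the centre of its underside.
- used: Bystander: used cassette with a brown pad and a grey strip, lying flat, 140 (x) x 120 (y) x 10 mm; origin at the centre of its underside. Leave alone.
- reel: Bystander: standing solder reel, grey, 54 mm diameter, 38 mm high; origin at the centre of its underside. Leave alone.
- screwdriver: Bystander: green screwdriver lying on the bench, about 200 mm long along its x; origin under its middle. Leave alone.
Things that resemble listed ones, but are neither listed nor needed, are in the scene too. Leave any brown look-alike of the extractor alone.

How it is judged:
On the way:
1. the cassette's lower edge stands in the channel while the cassette slants outward (x of cassette_foot in the frame of extractor between -0.077 and -0.058 m and y of cassette_foot in the frame of extractor between -0.009 and 0.009 m and z of cassette_foot in the frame of extractor between 0.02 and 0.033 m and x of cassette_top in the frame of extractor below -0.09 m and angle between cassette_center's own z axis and vertical between 0.2 and 0.65 rad), for 0.2 s.
At the end, for the whole second after the job is handed in: The fresh cassette stands upright (within 4 degrees) with its foot on the channel floor between lip, face and end stops, blue strip on top, its top edge within 3.5 mm of the face behind the roller catch, the catch down again (within 1.5 mm), at rest and let go (x of cassette_foot in the frame of extractor between -0.074 and -0.06 m and y of cassette_foot in the frame of extractor between -0.009 and 0.009 m and z of cassette_foot in the frame of extractor between 0.02 and 0.029 m and x of cassette_top in the frame of extractor between -0.0685 and -0.06 m and angle between cassette_center's own z axis and vertical below 0.07 rad and value of joint catch below 0.0015 m and contact force between the fingers and cassette below 0.1 N and linear speed of cassette below 0.01 m/s); the robot touches nothing.
It fails at once if the used cassette was shifted by more than 20 mm (distance of used from where it was at the start of the episode above 0.02 m).
It fails at once if the solder reel was shifted by more than 20 mm (distance of reel from where it was at the start of the episode above 0.02 m).
It fails at once if the screwdriver was shifted by more than 20 mm (distance of screwdriver from where it was at the start of the episode above 0.02 m).
It also fails if it takes over 54 s, if anything falls off the work surface, if the arm or the gripper's body presses on something with over 40 N, if the wrist force passes 120 N, or if a joint passes its speed limit or range.

### The arm

A 6-joint arm with a two-finger parallel gripper is mounted at the origin on the work surface. World frame = base frame: x ahead of the robot, y to its left, z up, the work surface at z = 0. Lengths are in m, angles in rad, forces in N, time in s.
With the tool pointing down it reaches from about 0.25 to 0.725 m from the base axis. Payload 4 kg.
Tool frame: the origin (TCP) lies on the centre line of the jaws, within the pads' length; the fingertips stand 25 mm ahead of it and the grasp point (between the pads) lies 6 mm ahead of it (env.tip_reach is the distance from the TCP to the fingertips, in m); z points along the fingers, y is the direction in which the jaws open and shut (so a half turn about z gives the same grasp; the last joint's range is limited). The gripper opens to 85 mm and grips with 20 to 120 N. Pads are 22 mm wide; open, the fingers measure 114 mm over their backs; the gripper's body (76 mm by 85 mm) begins 54 mm behind the grasp point. The pads swing forward as they close: fully open they stand 13 mm farther back than shut.
Start: joints at [-1.189, 0.241, 0.005, 1.335, 0, 1.571], TCP at [0.186, -0.464, 0.256] pointing down, gripper open.
Joint ranges: [-2.72, 2.72], [-1.05, 1.87], [-1.09, 1.28], [-1.99, 2.15], [-1.42, 1.44], [-3.14, 3.14]. Speed limits (rad/s): [2.79, 2.79, 3.14, 3.14, 3.14, 3.14].

### API

Orientations are given as a 3x3 rotation matrix whose columns are the frame's x, y, z axes.
In Python, from plant import env gives the robot as it stands. The module is installed in compiled form; this text tells all that it offers.
- The arm moves only by the tool apply_moves, never from a script. Its argument "series" is a list of rows, each an object of numbers: "x", "y", "z": the shift along the tool's x, y, z in mm; "ax", "ay", "az": the turn, a rotation vector about the tool's x, y, z in rad; "fingers": the finger opening in mm, from 0 to 85.4. In form: [{"x": .., "y": .., "z": .., "ax": .., "ay": .., "az": .., "fingers": ..}, ...]. A call has 1 to 20 rows; each row shifts and turns the pose as measured when the row begins, along the tool's axes as they then stand; what a row does not reach is not made up. A row lasts 1/10 s, in which the tool goes at most 50 mm and 8.59 degrees, less where a joint would pass 70% of its speed; a pose out of reach is approached as far as the arm can. A call is refused whole if a number of a shift passes 50 or a number of a turn 0.15, either way. A call with a gripper value outside its range is refused whole. The fingers move at their own pace and stop on an object; "force" is the grip in N (left out, the last holds). Time passes only in rows, so rows that do not move let the fingers close. It gives the time, the measured TCP pose, the force and the opening at its end, in the units of the state.
- env.get_obs(): the state, without advancing time (a new reading comes with each control period).
- env.snapshot(name): name is "side" or "top" or "wrist"; returns (picture, depth): 480x640x3 uint8, red, green, blue; 480x640 float32, m along the optical axis (not along the pixel's ray), 0 where there is no reading.
- env.get_calibration(name): a dict with "vertical_fov" (degrees; the focal length in pixels is half the picture's height over the tangent of half this angle, whatever the lens; pixels are square), "cx", "cy" (the principal point, pixels), "R" (3x3) and "t" (3): a world point X has camera coordinates R X + t. Camera axes: x right, y down, z forward; pixel columns grow to the right and rows downward; lengths in m; the calibration is good to about 2 mm. A picture is of the moment at which its call begins: read the wrist's pose just before it. get_calibration takes no time and is no camera call; for the wrist camera it gives the pose at the moment of the call.
- env.sign_off(): hands the job in, once; it reports no verdict.
Trained networks look in the newest picture that a camera, given by its name, has taken for a name from the list of things; names that differ only in an ending like _2 or _b are one class to them, and where a whole thing is asked for, a point or a joint stands for the part that bears it (a point fixed in the world has none). Each returns a list of dicts, best first, with "score" (0 to 1); they miss things now and then, are a little off and sometimes report something else, mostly with a low value. They report only what shows in the picture. A call takes as long as a camera call. They do not tell look-alikes from the thing itself.
- env.recognise(camera, query): "point" ([x, y, z] in m, in world coordinates, good to about 4 mm: the middle of the surface that is visible of it).
- env.cut_out(camera, query): "region" (480x640 bool, what is visible of it).
The state is a dict: "time_s": time; "qpos": joint angles; "dq": joint speeds; "effort": joint torques, N m; "tcp_pos": TCP position; "tool_rot": TCP orientation; "ft_force": force on the tool from outside, world axes, zero at the start; "wrist_torque": the same for the moment, N m; "gripper_width": opening from 0.0 (shut) to 1.0 (fully open).
Only numpy, scipy, OpenCV 4.12 (cv2) and the standard library are available. Lean on these libraries where they do the work, as an engineer would, in place of code of your own. Each camera call takes 0.05 s, during which the arm holds its last target.

## Working session

There is one attempt and no reset: what is moved stays moved. The work goes in short steps, Python scripts to look and compute and a tool call to move; the robot and the scene stay as the last step left them, time stands still between calls to the robot, and variables do not carry over. Pictures are saved under pics/ and viewed, and the job is handed in when it is done.

Besides the shell and the picture viewer there is one more tool, called after "Emit:" as a command line: name --argument value ..., lists and objects as JSON in quotes. apply_moves: Moves the arm, as the interface text tells. Its arguments: {"type":"object","properties":{"series":{"type":"array","items":{"type":"object","properties":{"x":{"type":"number"},"y":{"type":"number"},"z":{"type":"number"},"ax":{"type":"number"},"ay":{"type":"number"},"az":{"type":"number"},"fingers":{"type":"number"}}}},"force":{"type":"number"}},"required":["series"]}

```bash
mkdir -p pics
python3 - <<'E'
from plant import env
import cv2, numpy as np
o=env.get_obs()
for k,v in o.items(): print(k,np.round(v,3).tolist())
for c in ["side","top","wrist"]:
    p,d=env.snapshot(c)
    cv2.imwrite(f"pics/{c}0.png",p[:,:,::-1]); np.save(f"pics/{c}0_d.npy",d)
    k=env.get_calibration(c); print(c,k)
for c in ["side","top"]:
    for q in ["extractor","cassette_center","carton","used","reel","screwdriver","hood","channel","catch"]:
        r=env.recognise(c,q)
        print(c,q,[(np.round(a["point"],3).tolist(),round(a["score"],2)) for a in r][:4])
print(env.get_obs()["time_s"], env.tip_reach)
E
```

```text
time_s 0.0
qpos [-1.189, 0.241, 0.004, 1.335, -0.0, 1.571]
dq [-0.001, 0.001, 0.001, -0.001, -0.002, 0.0]
effort [-0.0, -37.231, 25.241, 0.017, 0.0, 0.0]
tcp_pos [0.186, -0.463, 0.255]
tool_rot [[0.928, 0.373, -0.001], [0.373, -0.928, 0.002], [-0.0, -0.002, -1.0]]
ft_force [0.331, 0.185, 0.372]
wrist_torque [-0.0, -0.063, 0.03]
gripper_width 1.006
side {'vertical_fov': 42.084761655709755, 'cx': 329.1256626960756, 'cy': 234.3525222615573, 'R': array([[-0.93823517,  0.34520023, -0.02348535],
       [ 0.21443845,  0.52687765, -0.82244519],
       [-0.27153436, -0.77668317, -0.56835935]]), 't': array([ 0.50806731, -0.0566351 ,  1.66108783])}
top {'vertical_fov': 52.79610363495965, 'cx': 315.37694695191556, 'cy': 236.39419569502297, 'R': array([[-0.00840366, -0.99989264,  0.01200361],
       [-0.99903756,  0.00787847, -0.04314962],
       [ 0.04305042, -0.01235467, -0.99899651]]), 't': array([0.07038034, 0.54438156, 1.19403425])}
wrist {'vertical_fov': 67.346212024495, 'cx': 325.5481912079373, 'cy': 235.55841172429146, 'R': array([[ 0.37298905, -0.92783467, -0.00141511],
       [-0.888164
[... 499 characters left out ...]
0.171], 0.72), ([0.561, 0.251, 0.176], 0.71)]
side channel [([0.561, 0.252, 0.181], 0.57), ([0.591, 0.501, 0.174], 0.55)]
side catch [([0.478, -0.33, 0.107], 0.42)]
top extractor [([0.524, 0.195, 0.203], 0.96), ([0.559, 0.438, 0.201], 0.78)]
top cassette_center [([0.48, -0.334, 0.113], 0.94)]
top carton [([0.475, -0.308, 0.053], 0.68)]
top used [([0.497, -0.121, 0.007], 0.91), ([0.524, 0.193, 0.205], 0.27)]
top reel [([0.676, 0.03, 0.038], 0.56)]
top screwdriver [([0.645, -0.211, 0.025], 0.67)]
top hood [([0.526, 0.195, 0.2], 0.98), ([0.564, 0.437, 0.199], 0.78)]
top channel [([0.559, 0.437, 0.193], 0.94), ([0.527, 0.193, 0.201], 0.67), ([0.646, -0.214, 0.024], 0.37)]
top catch []
1.05 0.025
```

View pics/side0.png

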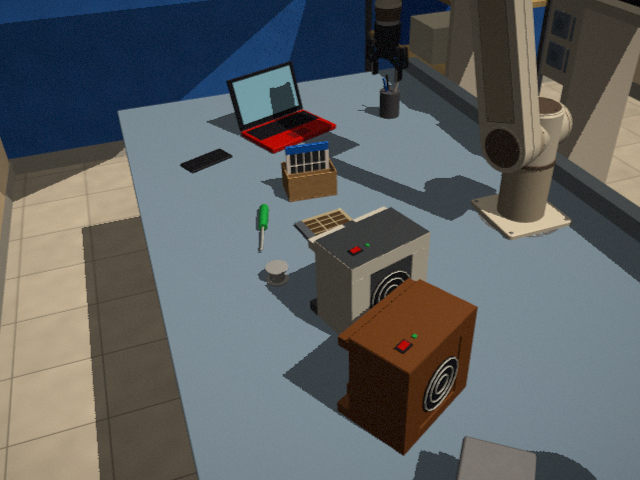

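View pics/top0.png

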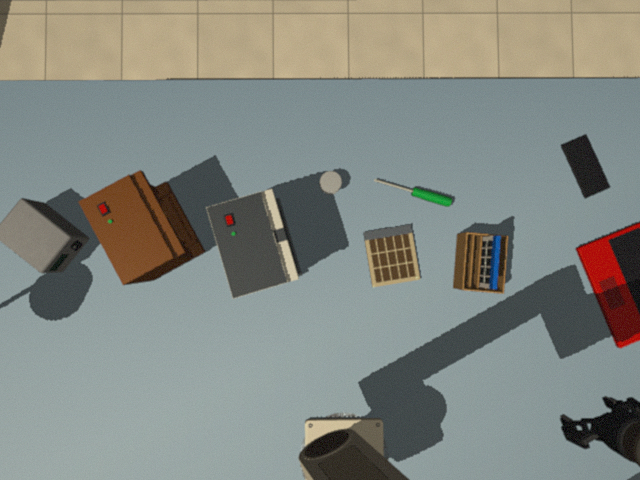

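View pics/wrist0.png

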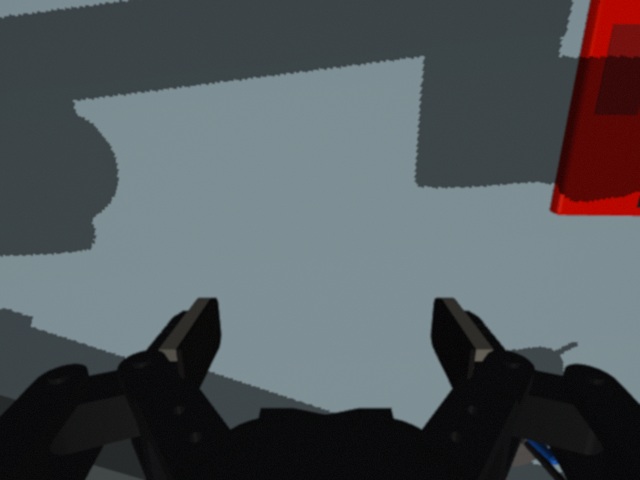

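Candidates for the fresh cassette are the blue-strip panel in the carton (top 497,262; side 307,148), the used cassette lying flat (top 392,258) and the blue pen in the cup (side 385,85). I choose the blue strip in the carton. For the extractor, the grey one (top 250,243) is ours and the brown one (top 145,230) is the look-alike.

```bash
cat > h.py <<'E'
import numpy as np, cv2
from plant import env
def K(c):
    f=240/np.tan(np.radians(c["vertical_fov"]/2)); return f,c["cx"],c["cy"]
def pts(d,c,mask=None):
    f,cx,cy=K(c); v,u=np.nonzero((d>0) if mask is None else (mask&(d>0)))
    z=d[v,u]; P=np.c_[(u-cx)/f*z,(v-cy)/f*z,z]
    return (P-c["t"])@c["R"], u,v   # R^T(P-t)
def proj(X,c):
    f,cx,cy=K(c); P=np.atleast_2d(X)@c["R"].T+c["t"]
    return np.c_[P[:,0]/P[:,2]*f+cx,P[:,1]/P[:,2]*f+cy]
E
python3 - <<'E'
from h import *
for n in ["top"]:
    p=cv2.imread(f"pics/{n}0.png"); d=np.load(f"pics/{n}0_d.npy"); c=env.get_calibration(n)
    X,u,v=pts(d,c,np.ones(d.shape,bool)); 
    hsv=cv2.cvtColor(p,cv2.COLOR_BGR2HSV)[v,u]
    m=(hsv[:,0]>100)&(hsv[:,0]<125)&(hsv[:,1]>150)&(u>440)&(u<530)&(v>210)&(v<310)
    B=X[m]; print(m.sum(),B.mean(0),B.min(0),B.max(0), np.percentile(B[:,2],[5,50,95]))
    T=B[B[:,2]>0.135]; r=cv2.minAreaRect((T[:,:2]*1000).astype(np.float32)); print("strip top",len(T),r,T.mean(0))
    # extractor top plane z~0.2
    m=(X[:,2]>0.19)&(u>200)&(u<310)&(v>180)&(v<305)
    E=X[m]; print("ext",m.sum(),E[:,2].mean()); print(cv2.minAreaRect((E[E[:,2]>0.195][:,:2]*1000).astype(np.float32)),cv2.boxPoints(cv2.minAreaRect((E[:,:2]*1000).astype(np.float32))))
crop=cv2.resize(cv2.imread("pics/top0.png")[170:310,190:540],None,fx=2.2,fy=2.2,interpolation=cv2.INTER_CUBIC); cv2.imwrite("pics/crop_top.png",crop)
c=env.get_calibration("wrist"); o=env.get_obs(); C=-c["R"].T@c["t"]
R=np.array(o["tool_rot"]); print("cam in tool",R.T@(C-o["tcp_pos"]), R.T@c["R"].T)
E
```

```text
394 [ 0.47957253 -0.33161199  0.14034579] [ 0.41941849 -0.34401528  0.11415633] [ 0.53753486 -0.32270488  0.15086398] [0.12642191 0.14300573 0.14750489]
strip top 309 ((478.4612731933594, -333.06011962890625), (11.750643730163574, 117.8990249633789), 84.64862060546875) [ 0.48008042 -0.33232566  0.14345073]
ext 6326 0.20086870008731808
((524.2483520507812, 202.05050659179688), (200.43197631835938, 143.2760772705078), 16.239763259887695) [[408.16827 242.97006]
 [448.02505 105.11588]
 [640.4826  160.75974]
 [600.62585 298.61392]]
cam in tool [ 0.07434995 -0.00045411 -0.11720813] [[ 4.68926151e-04 -9.57407423e-01 -2.88740032e-01]
 [ 9.99999869e-01  3.90018215e-04  3.30815770e-04]
 [-2.04111602e-04 -2.88740149e-01  9.57407481e-01]]
```

View pics/crop_top.png

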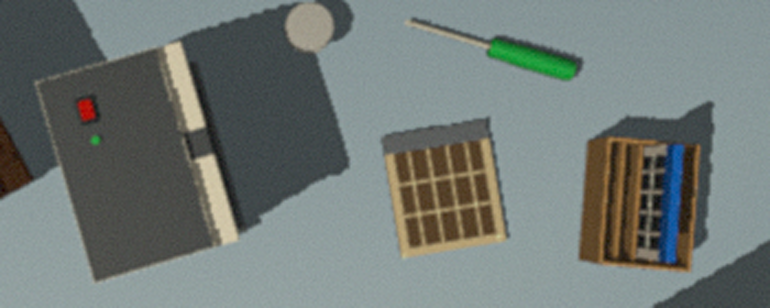

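Run:
```python
from h import *
p=cv2.imread("pics/top0.png"); d=np.load("pics/top0_d.npy"); c=env.get_calibration("top")
X,u,v=pts(d,c,np.ones(d.shape,bool)); hsv=cv2.cvtColor(p,cv2.COLOR_BGR2HSV)[v,u]
m=(hsv[:,0]>100)&(hsv[:,0]<125)&(hsv[:,1]>150)&(u>440)&(u<530)&(v>210)&(v<310)&(X[:,2]>.135)
l=cv2.fitLine(X[m][:,:2].astype(np.float32),cv2.DIST_HUBER,0,.001,.001).ravel(); print("wide dir deg",np.degrees(np.arctan2(l[1],l[0])),l)
# carton rim
m=(abs(X[:,2]-.075)<.006)&(u>440)&(u<530)&(v>210)&(v<310); r=cv2.minAreaRect((X[m][:,:2]*1000).astype(np.float32)); print("carton",r)
o=env.get_obs();R=np.array(o["tool_rot"])
a=np.arctan2(l[1],l[0]); a=a if a<np.pi/2 else a-np.pi
print("tool x ang",np.degrees(np.arctan2(R[1,0],R[0,0])),"need az", -(a-np.arctan2(R[1,0],R[0,0])))
t=np.array([.4792,-.3327,.275]); print("shift tool mm",R.T@(t-o["tcp_pos"])*1000)
```

```text
wide dir deg -5.650936 [ 0.99514025 -0.09846762  0.47977018 -0.33167037]
carton ((477.10113525390625, -333.0663757324219), (102.41401672363281, 137.8153533935547), 84.47016143798828)
tool x ang 21.873205211486525 need az 0.48038689698679266
shift tool mm [320.72835074 -12.72894045 -18.69360516]
```

Emit:
apply_moves --series '[{"x": 40,"y": -1.6,"z": -2.3},{"x": 40,"y": -1.6,"z": -2.3},{"x": 40,"y": -1.6,"z": -2.3},{"x": 40,"y": -1.6,"z": -2.3},{"x": 40,"y": -1.6,"z": -2.3},{"x": 40,"y": -1.6,"z": -2.3},{"x": 40,"y": -1.6,"z": -2.3},{"x": 40,"y": -1.6,"z": -2.3},{"az": 0.12},{"az": 0.12},{"az": 0.12},{"az": 0.12},{"x": 0},{"x": 0}]'

```text
invalid input
```

Run:
```python
from h import *
o=env.get_obs(); c=env.get_calibration("wrist"); p,d=env.snapshot("wrist")
cv2.imwrite("pics/w1.png",p[:,:,::-1]); np.save("pics/w1_d.npy",d); np.savez("pics/w1_c.npz",**c)
print(o["tcp_pos"],np.round(o["tool_rot"],3),np.round(o["qpos"],3),o["time_s"])
X,u,v=pts(d,c,np.ones(d.shape,bool)); hsv=cv2.cvtColor(p,cv2.COLOR_RGB2HSV)[v,u]
m=(hsv[:,0]>100)&(hsv[:,0]<125)&(hsv[:,1]>150)&(X[:,2]>.137)
T=X[m]; print(m.sum(),T.min(0),T.max(0),np.median(T[:,2]))
l=cv2.fitLine(T[:,:2].astype(np.float32),cv2.DIST_HUBER,0,.001,.001).ravel(); print("wide dir deg",np.degrees(np.arctan2(l[1],l[0])),l[2:])
print(cv2.minAreaRect((T[:,:2]*1000).astype(np.float32)))
```

```text
[ 0.186303   -0.46400134  0.2563062 ] [[ 0.928  0.373  0.   ]
 [ 0.373 -0.928 -0.   ]
 [ 0.     0.    -1.   ]] [-1.189  0.241  0.005  1.335  0.     1.571] 1.05
113 [ 0.07759917 -0.71058014  0.13722148] [ 0.2245922  -0.39816649  0.32624665] 0.14222194468551572
wide dir deg 57.156242 [ 0.12830326 -0.63366264]
((166.3889617919922, -566.469970703125), (325.9516906738281, 85.54510498046875), 72.56118774414062)
```

View pics/w1.png

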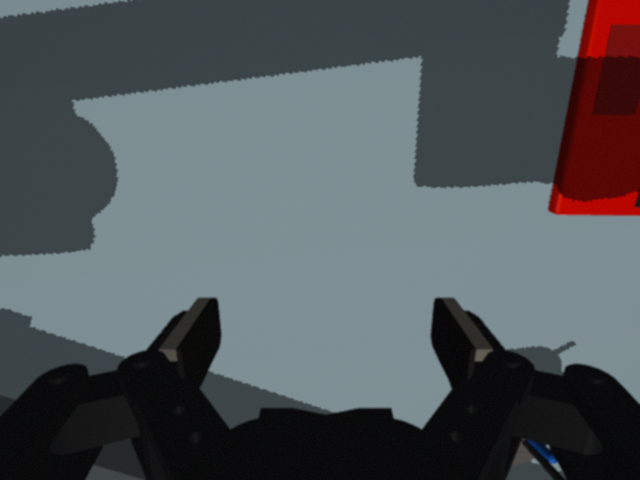

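The picture is unchanged because the call was refused. The rows may need every field, so I'll fill them all in.

Emit:
apply_moves --series '[{"x": 40,"y": -1.6,"z": -2.3,"ax": 0,"ay": 0,"az": 0,"fingers": 85},{"x": 40,"y": -1.6,"z": -2.3,"ax": 0,"ay": 0,"az": 0,"fingers": 85},{"x": 40,"y": -1.6,"z": -2.3,"ax": 0,"ay": 0,"az": 0,"fingers": 85},{"x": 40,"y": -1.6,"z": -2.3,"ax": 0,"ay": 0,"az": 0,"fingers": 85},{"x": 40,"y": -1.6,"z": -2.3,"ax": 0,"ay": 0,"az": 0,"fingers": 85},{"x": 40,"y": -1.6,"z": -2.3,"ax": 0,"ay": 0,"az": 0,"fingers": 85},{"x": 40,"y": -1.6,"z": -2.3,"ax": 0,"ay": 0,"az": 0,"fingers": 85},{"x": 40,"y": -1.6,"z": -2.3,"ax": 0,"ay": 0,"az": 0,"fingers": 85},{"x": 0,"y": 0,"z": 0,"ax": 0,"ay": 0,"az": 0.12,"fingers": 85},{"x": 0,"y": 0,"z": 0,"ax": 0,"ay": 0,"az": 0.12,"fingers": 85},{"x": 0,"y": 0,"z": 0,"ax": 0,"ay": 0,"az": 0.12,"fingers": 85},{"x": 0,"y": 0,"z": 0,"ax": 0,"ay": 0,"az": 0.12,"fingers": 85},{"x": 0,"y": 0,"z": 0,"ax": 0,"ay": 0,"az": 0,"fingers": 85}]' --force 40

```text
time_s: 2.4
tcp_pos: [0.4919, -0.3284, 0.2733]
tool_rot: [[0.993, -0.118, -0.0], [-0.118, -0.993, -0.001], [0.0, 0.001, -1.0]]
ft_force: [-0.2, 0.5, -0.6]
gripper_width: 0.994
```

```bash
cat > w.py <<'E'
import sys
from h import *
n=sys.argv[1]
o=env.get_obs(); c=env.get_calibration("wrist"); p,d=env.snapshot("wrist")
cv2.imwrite(f"pics/{n}.png",p[:,:,::-1]); np.save(f"pics/{n}_d.npy",d); np.savez(f"pics/{n}_c.npz",**c)
print(o["tcp_pos"],np.round(o["tool_rot"],3).tolist(),np.round(o["qpos"],3),o["time_s"])
E
cat > strip.py <<'E'
import sys
from h import *
n=sys.argv[1]; p=cv2.imread(f"pics/{n}.png"); d=np.load(f"pics/{n}_d.npy"); c=dict(np.load(f"pics/{n}_c.npz"))
X,u,v=pts(d,c,np.ones(d.shape,bool)); hsv=cv2.cvtColor(p,cv2.COLOR_BGR2HSV)[v,u]
m=(hsv[:,0]>100)&(hsv[:,0]<125)&(hsv[:,1]>150)&(X[:,2]>.137)&(X[:,2]<.155)&(np.hypot(X[:,0]-.479,X[:,1]+.333)<.09)
T=X[m]; print(m.sum(),T.min(0),T.max(0),np.median(T[:,2]))
l=cv2.fitLine(T[:,:2].astype(np.float32),cv2.DIST_HUBER,0,.001,.001).ravel(); print("wide dir deg",np.degrees(np.arctan2(l[1],l[0])),l[2:])
print(cv2.minAreaRect((T[:,:2]*1000).astype(np.float32)))
E
python3 w.py w2 && python3 strip.py w2
```

```text
[ 0.49186943 -0.32842717  0.27333936] [[0.993, -0.118, -0.0], [-0.118, -0.993, -0.001], [0.0, 0.001, -1.0]] [-5.880e-01  4.210e-01  3.040e-01  1.453e+00 -1.000e-03  2.672e+00] 2.4
2066 [ 0.42142099 -0.34337819  0.13715541] [ 0.54072652 -0.32394361  0.14550737] 0.14350271492829125
wide dir deg -5.406732 [ 0.48577595 -0.3339078 ]
((480.9051208496094, -333.50372314453125), (9.871039390563965, 119.84706115722656), 84.38994598388672)
```

View pics/w2.png

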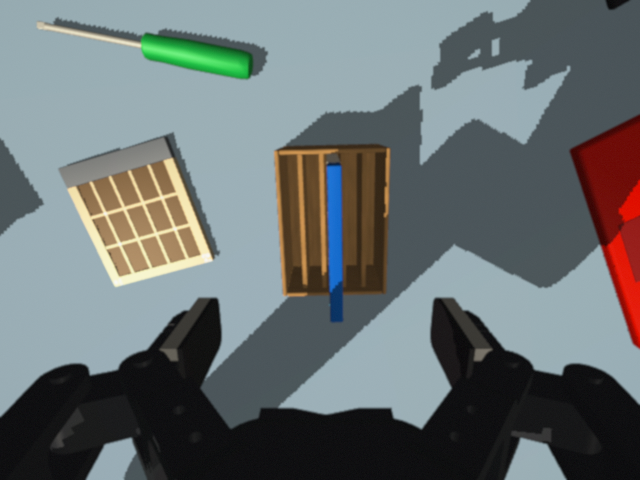

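The close crop confirms the blue-strip panel standing in the carton's middle slot (px 335,240). Joint 6 would end near its limit at the extractor, so I'm making a half turn first.

Emit:
apply_moves --series '[{"x": 0,"y": 0,"z": 3,"ax": 0,"ay": 0,"az": -0.149,"fingers": 60},{"x": 0,"y": 0,"z": 3,"ax": 0,"ay": 0,"az": -0.149,"fingers": 60},{"x": 0,"y": 0,"z": 3,"ax": 0,"ay": 0,"az": -0.149,"fingers": 60},{"x": 0,"y": 0,"z": 3,"ax": 0,"ay": 0,"az": -0.149,"fingers": 60},{"x": 0,"y": 0,"z": 3,"ax": 0,"ay": 0,"az": -0.149,"fingers": 60},{"x": 0,"y": 0,"z": 3,"ax": 0,"ay": 0,"az": -0.149,"fingers": 60},{"x": 0,"y": 0,"z": 3,"ax": 0,"ay": 0,"az": -0.149,"fingers": 60},{"x": 0,"y": 0,"z": 3,"ax": 0,"ay": 0,"az": -0.149,"fingers": 60},{"x": 0,"y": 0,"z": 3,"ax": 0,"ay": 0,"az": -0.149,"fingers": 60},{"x": 0,"y": 0,"z": 3,"ax": 0,"ay": 0,"az": -0.149,"fingers": 60},{"x": 0,"y": 0,"z": 3,"ax": 0,"ay": 0,"az": -0.149,"fingers": 60},{"x": 0,"y": 0,"z": 3,"ax": 0,"ay": 0,"az": -0.149,"fingers": 60},{"x": 0,"y": 0,"z": 3,"ax": 0,"ay": 0,"az": -0.149,"fingers": 60},{"x": 0,"y": 0,"z": 3,"ax": 0,"ay": 0,"az": -0.149,"fingers": 60},{"x": 0,"y": 0,"z": 3,"ax": 0,"ay": 0,"az": -0.149,"fingers": 60},{"x": 0,"y": 0,"z": 3,"ax": 0,"ay": 0,"az": -0.149,"fingers": 60},{"x": 0,"y": 0,"z": 3,"ax": 0,"ay": 0,"az": -0.149,"fingers": 60},{"x": 0,"y": 0,"z": 3,"ax": 0,"ay": 0,"az": -0.149,"fingers": 60},{"x": 0,"y": 0,"z": 3,"ax": 0,"ay": 0,"az": -0.149,"fingers": 60},{"x": 0,"y": 0,"z": 0,"ax": 0,"ay": 0,"az": 0,"fingers": 60}]'

```text
time_s: 4.45
tcp_pos: [0.4894, -0.3311, 0.2144]
tool_rot: [[-0.921, 0.389, -0.0], [0.389, 0.921, -0.001], [-0.0, -0.001, -1.0]]
ft_force: [0.2, 0.8, 0.2]
gripper_width: 0.704
```

```bash
cat > go.py <<'E'
# needed shift (tool mm) and turn (tool rotvec) to reach target
from h import *
from scipy.spatial.transform import Rotation as Ro
def go(p,R):
    o=env.get_obs(); T=np.array(o["tool_rot"]); 
    print("t",o["time_s"],"tcp",np.round(o["tcp_pos"],4),"q",np.round(o["qpos"],3),"F",np.round(o["ft_force"],1),"w",round(float(o["gripper_width"]),3))
    print("shift mm",np.round(T.T@(np.array(p)-o["tcp_pos"])*1000,2),"turn",np.round(Ro.from_matrix(T.T@R).as_rotvec(),4))
def down(xang):
    a=np.radians(xang); x=np.array([np.cos(a),np.sin(a),0]); z=np.array([0,0,-1.]); return np.c_[x,np.cross(z,x),z]
E
python3 -c "
from go import *
go([.4809,-.3335,.139],down(174.4))"
```

```text
t 4.45 tcp [ 0.4894 -0.3311  0.2144] q [-5.940e-01  4.400e-01  1.810e-01  1.311e+00 -1.000e-03 -1.950e-01] F [0.2 0.8 0.2] w 0.704
shift mm [ 6.94 -5.38 75.45] turn [-1.40e-03  3.00e-04 -3.02e-01]
```

Emit:
apply_moves --series '[{"x": 0,"y": 0,"z": 0,"ax": 0,"ay": 0,"az": -0.149,"fingers": 60},{"x": 0,"y": 0,"z": 0,"ax": 0,"ay": 0,"az": -0.149,"fingers": 60},{"x": 0,"y": 0,"z": 0,"ax": 0,"ay": 0,"az": 0,"fingers": 60}]'

```text
time_s: 4.75
tcp_pos: [0.4892, -0.3315, 0.2148]
tool_rot: [[-0.995, 0.099, 0.0], [0.099, 0.995, -0.001], [-0.0, -0.001, -1.0]]
ft_force: [0.2, -0.4, -0.6]
gripper_width: 0.705
```

```bash
python3 w.py w3; python3 strip.py w3; python3 -c "
from go import *
go([.4809,-.3335,.139],down(174.4))"
```

```text
[ 0.48918055 -0.33147509  0.21476398] [[-0.995, 0.099, 0.0], [0.099, 0.995, -0.001], [-0.0, -0.001, -1.0]] [-5.950e-01  4.400e-01  1.810e-01  1.311e+00 -1.000e-03 -4.960e-01] 4.75
3460 [ 0.42072458 -0.34317975  0.14156093] [ 0.5396555  -0.32347315  0.14581722] 0.14359236364428263
wide dir deg -5.4646325 [ 0.47483203 -0.33280686]
((480.3829040527344, -333.3759765625), (9.5532865524292, 119.34370422363281), 84.46197509765625)
t 4.8 tcp [ 0.4892 -0.3315  0.2148] q [-5.950e-01  4.400e-01  1.810e-01  1.311e+00 -1.000e-03 -4.940e-01] F [ 1.3 -0.6  0. ] w 0.699
shift mm [ 8.04 -2.75 75.77] turn [-0.0015  0.0002 -0.0035]
```

View pics/w3.png

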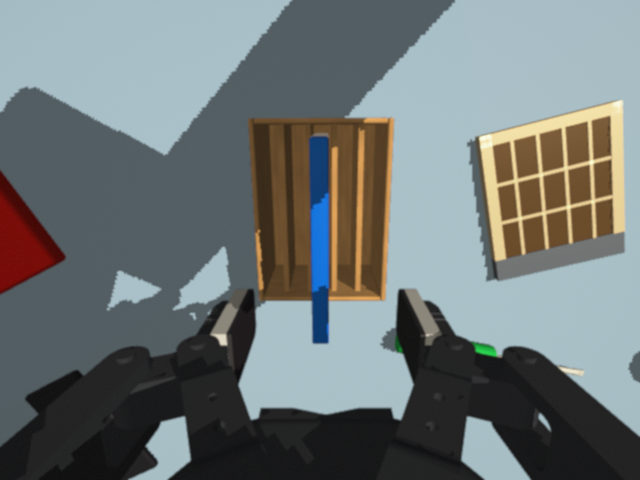

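The strip runs from (319,135) to (320,340), between the fingers. I'll descend and grip.

Emit:
apply_moves --series '[{"x": 8.4,"y": -2.2,"z": 0,"ax": 0,"ay": 0,"az": -0.003,"fingers": 60},{"x": 0,"y": 0,"z": 20,"ax": 0,"ay": 0,"az": 0,"fingers": 60},{"x": 0,"y": 0,"z": 20,"ax": 0,"ay": 0,"az": 0,"fingers": 60},{"x": 0,"y": 0,"z": 20,"ax": 0,"ay": 0,"az": 0,"fingers": 60},{"x": 0,"y": 0,"z": 12,"ax": 0,"ay": 0,"az": 0,"fingers": 60},{"x": 0,"y": 0,"z": 0,"ax": 0,"ay": 0,"az": 0,"fingers": 60}]'

```text
time_s: 5.4
tcp_pos: [0.4784, -0.3344, 0.1427]
tool_rot: [[-0.993, 0.114, 0.002], [0.114, 0.993, -0.004], [-0.003, -0.004, -1.0]]
ft_force: [0.3, 0.3, 0.6]
gripper_width: 0.702
```

```bash
python3 -c "
from go import *
go([.4806,-.3335,.139],down(174.45))"
```

```text
t 5.4 tcp [ 0.4784 -0.3344  0.1427] q [-0.609  0.471  0.036  1.131 -0.002 -0.495] F [0.3 0.3 0.6] w 0.702
shift mm [-2.04  1.17  3.73] turn [-0.004   0.0029 -0.0177]
```

Emit:
apply_moves --series '[{"x": -1.5,"y": 1.2,"z": 4,"ax": -0.004,"ay": 0.003,"az": -0.018,"fingers": 60},{"x": 0,"y": 0,"z": 0,"ax": 0,"ay": 0,"az": 0,"fingers": 30},{"x": 0,"y": 0,"z": 0,"ax": 0,"ay": 0,"az": 0,"fingers": 5},{"x": 0,"y": 0,"z": 0,"ax": 0,"ay": 0,"az": 0,"fingers": 0},{"x": 0,"y": 0,"z": 0,"ax": 0,"ay": 0,"az": 0,"fingers": 0},{"x": 0,"y": 0,"z": 0,"ax": 0,"ay": 0,"az": 0,"fingers": 0},{"x": 0,"y": 0,"z": 0,"ax": 0,"ay": 0,"az": 0,"fingers": 0}]' --force 50

```text
time_s: 6.1
tcp_pos: [0.4816, -0.3345, 0.142]
tool_rot: [[-0.995, 0.097, 0.004], [0.097, 0.995, -0.003], [-0.004, -0.002, -1.0]]
ft_force: [-0.0, -0.4, -1.5]
gripper_width: 0.105
```

```bash
python3 -c "
from go import *
go([.4806,-.3335,.139],down(174.45))"
```

```text
t 6.1 tcp [ 0.4816 -0.3345  0.142 ] q [-0.607  0.476  0.042  1.132  0.    -0.51 ] F [-0.  -0.4 -1.5] w 0.105
shift mm [1.14 0.94 3.04] turn [-0.0024  0.0044 -0.    ]
```

Emit:
apply_moves --series '[{"x": 0,"y": 0,"z": -15,"ax": 0,"ay": 0,"az": 0,"fingers": 0},{"x": 0,"y": 0,"z": -25,"ax": 0,"ay": 0,"az": 0,"fingers": 0},{"x": 0,"y": 0,"z": -25,"ax": 0,"ay": 0,"az": 0,"fingers": 0},{"x": 0,"y": 0,"z": -25,"ax": 0,"ay": 0,"az": 0,"fingers": 0},{"x": 0,"y": 0,"z": -20,"ax": 0,"ay": 0,"az": 0,"fingers": 0},{"x": 0,"y": 0,"z": 0,"ax": 0,"ay": 0,"az": 0,"fingers": 0}]'

```text
time_s: 6.7
tcp_pos: [0.4796, -0.3331, 0.2527]
tool_rot: [[-0.995, 0.097, -0.002], [0.097, 0.995, 0.001], [0.002, 0.001, -1.0]]
ft_force: [0.9, -0.7, -1.3]
gripper_width: 0.103
```

```bash
cat >> go.py <<'E'
import json,os
EXT=json.load(open("ext.json")) if os.path.exists("ext.json") else dict(o=[.5212,.2126],yaw=106.15)
def extf():
    a=np.radians(EXT["yaw"]); X=np.array([np.cos(a),np.sin(a),0]); Z=np.array([0,0,1.]); Y=np.cross(Z,X)
    return np.r_[EXT["o"],0], np.c_[X,Y,Z]
def toolR(th):  # lean th: tool z = sin X - cos Z, tool x = Y
    O,E=extf(); X,Y,Z=E.T; z=np.sin(th)*X-np.cos(th)*Z; return np.c_[Y,np.cross(z,Y),z]
def foot_target(f,th,L=.1383,dx=.0011):
    O,E=extf(); R=toolR(th); return O+E@np.array(f)-R@np.array([dx,0,L]), R
def cur(L=.1383,dx=.0011):
    o=env.get_obs(); O,E=extf(); R=np.array(o["tool_rot"]); p=np.array(o["tcp_pos"])
    f=E.T@(p+R@np.array([dx,0,L])-O); t=E.T@(p+R@np.array([dx,0,L-.14])-O); print("foot ext mm",np.round(f*1000,1),"top",np.round(t*1000,1),"lean",round(float(np.arctan2(E[:,0]@R[:,2],-R[2,2])),3))
E
python3 w.py w4; python3 -c "
from go import *
cur(); go(*foot_target([-.13,0,.095],.33)); go(foot_target([-.13,0,.095],.33)[0],toolR(0))"
```

```text
[ 0.47958083 -0.33307889  0.25273004] [[-0.995, 0.097, -0.002], [0.097, 0.995, 0.001], [0.002, 0.001, -1.0]] [-0.607  0.413  0.239  1.399 -0.    -0.51 ] 6.7
foot ext mm [-511.1  193.6  112.7] top [-511.6  193.2  252.7] lean 0.004
t 6.75 tcp [ 0.479  -0.3327  0.251 ] q [-0.607  0.414  0.236  1.398 -0.    -0.51 ] F [ 0.   0.3 -1.6] w 0.11
shift mm [-54.96 384.73  25.87] turn [-0.3228  0.0586 -0.376 ]
t 6.75 tcp [ 0.479  -0.3327  0.251 ] q [-0.607  0.414  0.236  1.398 -0.    -0.51 ] F [ 0.   0.3 -1.6] w 0.11
shift mm [-54.96 384.73  25.87] turn [ 0.0033 -0.0039 -0.3789]
```

View pics/w4.png

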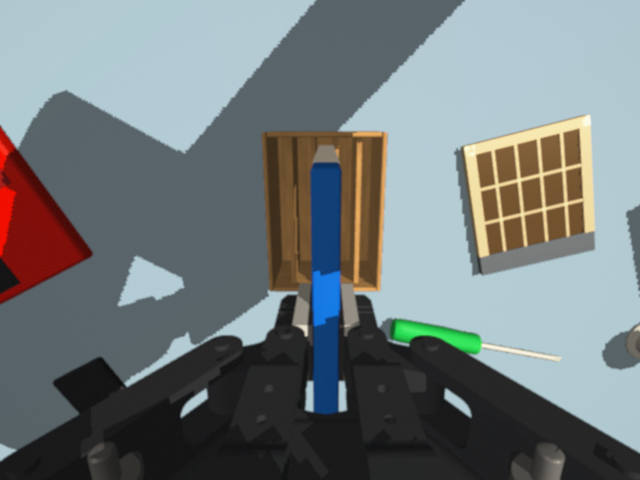

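Emit:
apply_moves --series '[{"x": -6,"y": 30,"z": 0,"ax": 0,"ay": 0,"az": 0,"fingers": 0},{"x": -6,"y": 40,"z": 0,"ax": 0,"ay": 0,"az": 0,"fingers": 0},{"x": -6,"y": 40,"z": 0,"ax": 0,"ay": 0,"az": 0,"fingers": 0},{"x": -6,"y": 40,"z": 0,"ax": 0,"ay": 0,"az": 0,"fingers": 0},{"x": -6,"y": 40,"z": 0,"ax": 0,"ay": 0,"az": 0,"fingers": 0},{"x": -6,"y": 40,"z": 0,"ax": 0,"ay": 0,"az": 0,"fingers": 0},{"x": -6,"y": 40,"z": 0,"ax": 0,"ay": 0,"az": 0,"fingers": 0},{"x": -6,"y": 40,"z": 0,"ax": 0,"ay": 0,"az": 0,"fingers": 0},{"x": 0,"y": 20,"z": 0,"ax": 0,"ay": 0,"az": -0.095,"fingers": 0},{"x": 0,"y": 0,"z": 0,"ax": 0,"ay": 0,"az": -0.095,"fingers": 0},{"x": 0,"y": 0,"z": 0,"ax": 0,"ay": 0,"az": -0.095,"fingers": 0},{"x": 0,"y": 0,"z": 0,"ax": 0,"ay": 0,"az": -0.094,"fingers": 0},{"x": 0,"y": 0,"z": 0,"ax": 0,"ay": 0,"az": 0,"fingers": 0}]'

```text
time_s: 8.05
tcp_pos: [0.5518, 0.0057, 0.2243]
tool_rot: [[-0.956, -0.291, -0.042], [-0.291, 0.957, 0.008], [0.038, 0.02, -0.999]]
ft_force: [-0.2, -0.1, -1.7]
gripper_width: 0.1
```

```bash
python3 w.py w5; python3 -c "
from go import *
cur(); go(*foot_target([-.13,0,.095],.33)); go(foot_target([-.13,0,.095],.33)[0],toolR(0))
# blue in tool frame
p=cv2.imread('pics/w4.png'); d=np.load('pics/w4_d.npy'); 
f,cx,cy=K(env.get_calibration('wrist'))
hsv=cv2.cvtColor(p,cv2.COLOR_BGR2HSV); m=(hsv[...,0]>100)&(hsv[...,0]<125)&(hsv[...,1]>150)&(d<.3)&(d>0)
m[:, :280]=0; m[:,370:]=0
v,u=np.nonzero(m); z=d[m]; P=np.c_[(u-cx)/f*z,(v-cy)/f*z,z]
RC=np.array([[4.689e-4,-.957407,-.28874],[1,3.9e-4,3.3e-4],[-2e-4,-.28874,.957407]]); T=P@RC.T+[.07435,-.00045,-.1172]
T=T*1000; print(len(T),np.percentile(T,[2,50,98],axis=0)); q=T[(T[:,2]<3)&(T[:,2]>-8)]; print(len(q),q.min(0),q.max(0),np.median(q[:,2]), np.polyfit(q[:,0],q[:,1],1),np.polyfit(q[:,0],q[:,2],1))
"
```

```text
[0.55183334 0.00568481 0.22425709] [[-0.956, -0.291, -0.042], [-0.291, 0.957, 0.008], [0.038, 0.02, -0.999]] [ 0.006  0.39   0.129  1.352  0.009 -0.29 ] 8.05
foot ext mm [-204.5   34.8   85.9] top [-207.3   29.4  225.8] lean 0.02
t 8.1 tcp [0.5516 0.0056 0.2241] q [ 0.006  0.39   0.129  1.352  0.009 -0.288] F [ 1.7 -0.6 -0.6] w 0.105
shift mm [-29.74  32.15  -2.26] turn [-0.3099 -0.04    0.0054]
t 8.1 tcp [0.5516 0.0056 0.2241] q [ 0.006  0.39   0.129  1.352  0.009 -0.288] F [ 1.7 -0.6 -0.6] w 0.105
shift mm [-29.74  32.15  -2.26] turn [ 0.0201 -0.0385  0.0118]
6781 [[-3.02801945e+01 -4.97721772e+00 -3.37334747e+00]
 [ 2.21494543e+01 -5.91186352e-01 -2.04911974e+00]
 [ 6.18628398e+01  4.12897625e+00  4.23905520e-02]]
6650 [-33.75662689  -5.75883407  -7.84375168] [62.19500864  4.91589864  2.99080023] -2.0572677788969553 [-0.00111401 -0.41587415] [-0.00256498 -2.00230113]
```

View pics/w5.png

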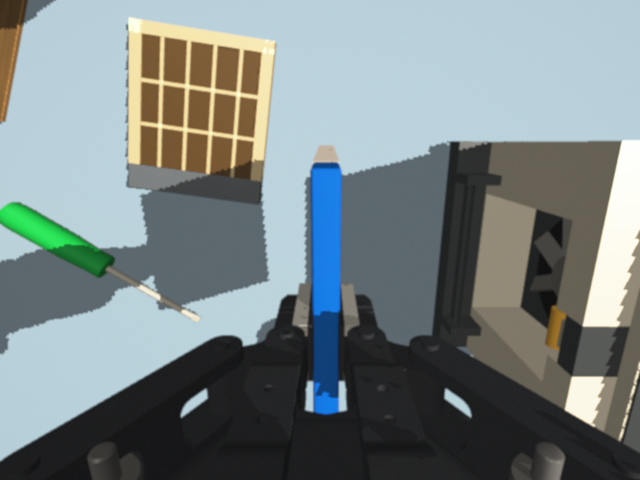

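```bash
cat > extfit.py <<'E'
import sys
from go import *
n=sys.argv[1]; d=np.load(f"pics/{n}_d.npy"); c=dict(np.load(f"pics/{n}_c.npz")); p=cv2.imread(f"pics/{n}.png")
X,u,v=pts(d,c,np.ones(d.shape,bool)); O,E=extf(); Q=(X-O)@E*1000
m=(Q[:,2]>12)&(Q[:,0]>-130)&(Q[:,0]<-20)&(abs(Q[:,1])<120)
m&=~((abs(u-330)<105)) | (u>420)
Q=Q[m]; print(len(Q))
def rng(a): return np.percentile(a,[2,10,50,90,98]).round(1)
f=Q[(Q[:,2]>60)&(Q[:,2]<150)&(Q[:,0]>-72)&(Q[:,0]<-50)&(abs(Q[:,1])<90)]; 
if len(f)>20: print("face x",len(f),rng(f[:,0]),"slope vs y",np.polyfit(f[:,1],f[:,0],1),"y",rng(f[:,1]))
h=Q[(Q[:,2]>173)&(Q[:,2]<189)&(Q[:,0]<-70)]; 
if len(h)>20: print("hood front x",len(h),rng(h[:,0]),"slope",np.polyfit(h[:,1],h[:,0],1),"y",rng(h[:,1]))
l=Q[(Q[:,2]>40)&(Q[:,2]<47)&(Q[:,0]<-66)]
if len(l)>20: print("lip/flare top x",len(l),rng(l[:,0]),"z",rng(l[:,2]),"y",rng(l[:,1]),np.polyfit(l[:,1],l[:,0],1))
e=Q[(Q[:,2]>46.5)&(Q[:,2]<52)&(Q[:,0]<-63)]
for s in(-1,1):
    a=e[e[:,1]*s>50]
    if len(a)>10: print("end stop",s,len(a),"y",rng(a[:,1]),"x",rng(a[:,0]))
g=Q[(Q[:,2]>20)&(Q[:,2]<30)&(Q[:,0]>-78)]
if len(g)>10: print("floor",len(g),"z",rng(g[:,2]),"x",rng(g[:,0]),"y",rng(g[:,1]))
np.save("pics/Q.npy",Q)
E
python3 extfit.py w5
```

```text
45899
face x 6172 [-60.7 -60.3 -59.8 -58.9 -52. ] slope vs y [-9.49902514e-03 -5.91316304e+01] y [-82.2 -70.1  61.9  84.6  88.9]
hood front x 6294 [-83.8 -83.4 -82.8 -82.2 -81.7] slope [-1.25732206e-03 -8.27271813e+01] y [-34.4 -20.9  43.3  88.6  96.7]
lip/flare top x 989 [-88.  -83.5 -81.6 -77.7 -71.1] z [40.2 41.  43.  44.5 46.3] y [-66.9 -65.7  -0.8  56.6  70. ] [-1.64214716e-02 -8.10470614e+01]
end stop -1 267 y [-74.2 -73.3 -69.3 -66.2 -65.8] x [-87.8 -86.3 -76.2 -65.7 -63.5]
end stop 1 313 y [64.3 64.6 68.  71.1 71.8] x [-88.2 -86.6 -76.2 -65.5 -63.5]
floor 7044 z [23.5 24.2 26.2 27.4 28.3] x [-75.  -67.9 -51.1 -26.5 -21.3] y [-92.5 -50.4   3.8  73.1  93.7]
```

```bash
echo '{"o":[0.5220,0.2130],"yaw":106.15}' > ext.json && sed -i 's/L=.1383,dx=.0011/L=.138,dx=.0017/g' go.py
```

Emit:
apply_moves --series '[{"x": 0,"y": 0,"z": 0,"ax": -0.11,"ay": -0.013,"az": 0.002,"fingers": 0},{"x": 0,"y": 0,"z": 0,"ax": -0.1,"ay": -0.013,"az": 0.002,"fingers": 0},{"x": 0,"y": 0,"z": 0,"ax": -0.1,"ay": -0.013,"az": 0.002,"fingers": 0},{"x": 0,"y": 0,"z": 0,"ax": 0,"ay": 0,"az": 0,"fingers": 0}]'

```text
time_s: 8.5
tcp_pos: [0.5502, 0.0065, 0.2208]
tool_rot: [[-0.963, -0.254, -0.096], [-0.271, 0.907, 0.321], [0.006, 0.335, -0.942]]
ft_force: [-0.8, 0.1, -1.4]
gripper_width: 0.109
```

```bash
python3 -c "
from go import *
cur(); go(*foot_target([-.0853,0,.0834],.33))"
```

```text
foot ext mm [-159.9   32.5   90.8] top [-206.8   32.   222.7] lean 0.342
t 8.5 tcp [0.5502 0.0065 0.2208] q [-0.143  0.46   0.184  1.443  0.309 -0.439] F [-0.8  0.1 -1.4] w 0.109
shift mm [-31.54  69.75  31.85] turn [ 0.0117 -0.0032 -0.0088]
```

Emit:
apply_moves --series '[{"x": -10,"y": 20,"z": 8,"ax": 0.006,"ay": -0.002,"az": -0.004,"fingers": 0},{"x": -10,"y": 20,"z": 8,"ax": 0.006,"ay": -0.002,"az": -0.004,"fingers": 0},{"x": -10,"y": 20,"z": 8,"ax": 0,"ay": 0,"az": 0,"fingers": 0},{"x": -1,"y": 8,"z": 7,"ax": 0,"ay": 0,"az": 0,"fingers": 0},{"x": 0,"y": 0,"z": 0,"ax": 0,"ay": 0,"az": 0,"fingers": 0}]'

```text
time_s: 9.0
tcp_pos: [0.5593, 0.0867, 0.2101]
tool_rot: [[-0.963, -0.253, -0.089], [-0.268, 0.915, 0.301], [0.006, 0.314, -0.949]]
ft_force: [-0.3, -0.6, -2.0]
gripper_width: 0.103
```

```bash
python3 w.py w6; python3 extfit.py w6; python3 -c "
from go import *
cur(); go(*foot_target([-.0853,0,.0834],.33))
p,d=env.snapshot('side'); cv2.imwrite('pics/s6.png',cv2.resize(p[150:350,240:500,::-1],None,fx=3,fy=3))"
```

```text
[0.55926084 0.08668449 0.21012831] [[-0.963, -0.253, -0.089], [-0.268, 0.915, 0.301], [0.006, 0.314, -0.949]] [ 0.005  0.456  0.156  1.363  0.306 -0.28 ] 9.0
58424
hood front x 165 [-83.6 -83.3 -82.8 -82.1 -74.4] slope [ -0.12081736 -71.59117488] y [67.4 78.  91.7 98.1 99.2]
foot ext mm [-88.9   1.1  79.5] top [-132.9    0.9  212.4] lean 0.319
t 9.05 tcp [0.5596 0.0862 0.2105] q [ 0.004  0.456  0.157  1.363  0.306 -0.28 ] F [ 0.1 -0.1 -1.7] w 0.106
shift mm [-0.85  3.22 -2.57] turn [-0.0106 -0.0013 -0.0122]
```

View pics/w6.png

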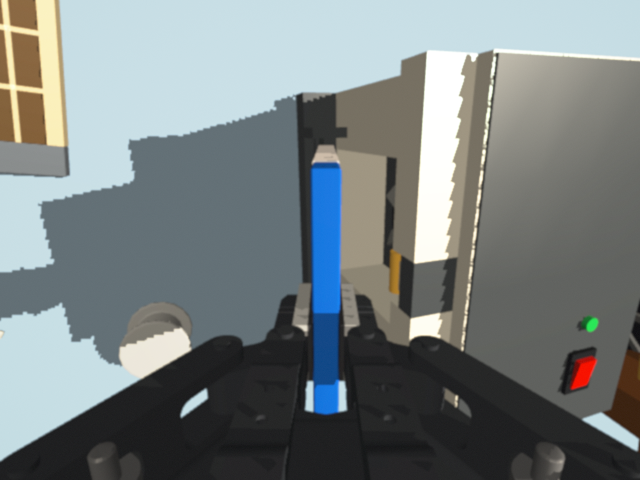

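View pics/s6.png

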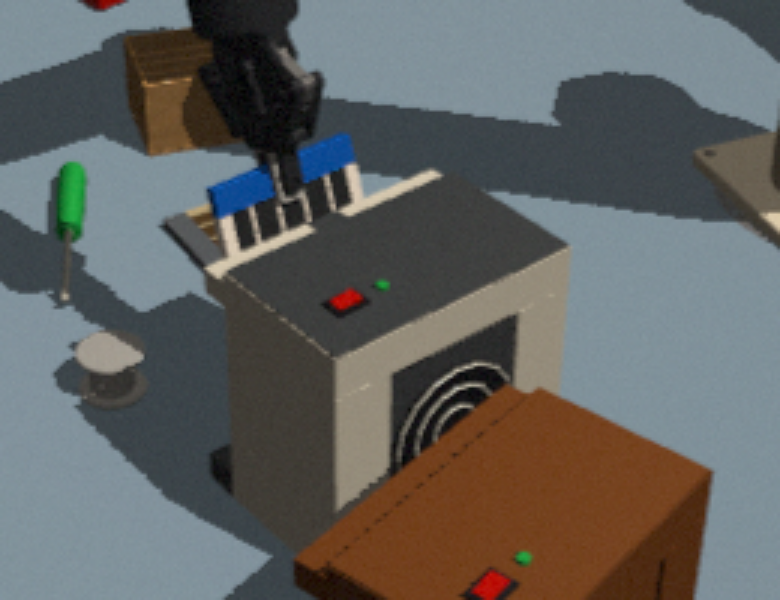

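Emit:
apply_moves --series '[{"x": -0.9,"y": 3.2,"z": 0,"ax": -0.011,"ay": -0.001,"az": -0.012,"fingers": 0},{"x": 0,"y": 0,"z": 10,"ax": 0,"ay": 0,"az": 0,"fingers": 0},{"x": 0,"y": 0,"z": 10,"ax": 0,"ay": 0,"az": 0,"fingers": 0},{"x": 0,"y": 0,"z": 0,"ax": 0,"ay": 0,"az": 0,"fingers": 0}]'

```text
time_s: 9.5
tcp_pos: [0.5583, 0.0926, 0.1916]
tool_rot: [[-0.962, -0.259, -0.088], [-0.274, 0.91, 0.311], [-0.001, 0.323, -0.946]]
ft_force: [-0.3, 0.2, -2.7]
gripper_width: 0.108
```

```bash
python3 -c "
from go import *
cur(); go(*foot_target([-.0659,0,.0266],.33))"
```

```text
foot ext mm [-81.1   0.1  61. ] top [-126.3    0.4  193.5] lean 0.329
t 9.5 tcp [0.5583 0.0926 0.1916] q [ 0.01   0.465  0.118  1.313  0.317 -0.282] F [-0.3  0.2 -2.7] w 0.108
shift mm [-0.26  3.13 37.46] turn [-0.0007  0.002  -0.0041]
```

Emit:
apply_moves --series '[{"x": 0,"y": 3,"z": 5,"ax": 0,"ay": 0,"az": -0.004,"fingers": 0},{"x": 0,"y": 0.5,"z": 7,"ax": 0,"ay": 0,"az": 0,"fingers": 0},{"x": 0,"y": 0,"z": 0,"ax": 0,"ay": 0,"az": 0,"fingers": 0}]'

```text
time_s: 9.8
tcp_pos: [0.5558, 0.0996, 0.1797]
tool_rot: [[-0.961, -0.262, -0.089], [-0.277, 0.909, 0.311], [-0.0, 0.324, -0.946]]
ft_force: [-0.0, -0.1, -1.3]
gripper_width: 0.107
```

```bash
python3 -c "
from go import *
cur(); go(*foot_target([-.0659,0,.0266],.33))"; python3 w.py w7
```

```text
foot ext mm [-73.7   0.7  49.1] top [-119.     0.8  181.6] lean 0.33
t 9.8 tcp [0.5558 0.0996 0.1797] q [ 0.022  0.468  0.091  1.28   0.318 -0.272] F [-0.  -0.1 -1.3] w 0.107
shift mm [-0.81  0.03 23.84] turn [-0.0005  0.0009 -0.0012]
[0.55575437 0.09955417 0.17970117] [[-0.961, -0.262, -0.089], [-0.277, 0.909, 0.311], [-0.0, 0.324, -0.946]] [ 0.022  0.468  0.091  1.28   0.318 -0.272] 9.8
```

View pics/w7.png

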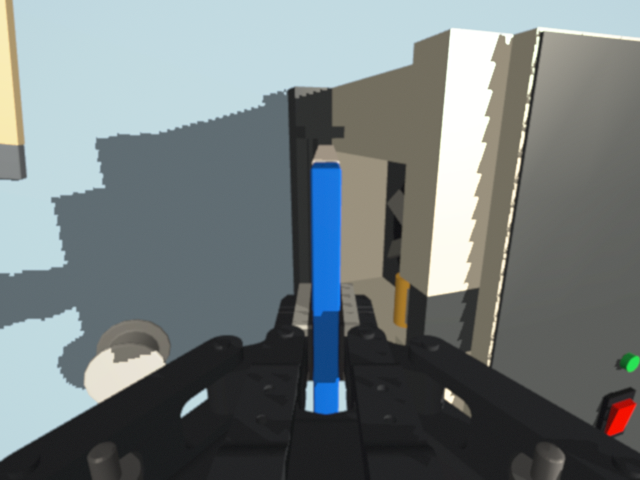

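Emit:
apply_moves --series '[{"x": -0.5,"y": 0,"z": 6,"ax": 0,"ay": 0,"az": 0,"fingers": 0},{"x": 0,"y": 0,"z": 6,"ax": 0,"ay": 0,"az": 0,"fingers": 0},{"x": 0,"y": 0,"z": 0,"ax": 0,"ay": 0,"az": 0,"fingers": 0}]'

```text
time_s: 10.15
tcp_pos: [0.5558, 0.1037, 0.1684]
tool_rot: [[-0.961, -0.263, -0.087], [-0.277, 0.909, 0.311], [-0.002, 0.323, -0.946]]
ft_force: [0.4, 0.1, -1.6]
gripper_width: 0.109
```

```bash
python3 -c "
from go import *
cur(); go(*foot_target([-.0659,0,.0266],.33))"
```

```text
foot ext mm [-69.8  -0.8  37.8] top [-115.    -0.4  170.3] lean 0.329
t 10.15 tcp [0.5558 0.1037 0.1684] q [ 0.029  0.475  0.071  1.25   0.319 -0.265] F [ 0.4  0.1 -1.6] w 0.109
shift mm [ 0.43 -0.06 11.83] turn [-0.001   0.0027 -0.0006]
```

Emit:
apply_moves --series '[{"x": 0.4,"y": 0,"z": 5,"ax": 0,"ay": 0,"az": 0,"fingers": 0},{"x": 0,"y": 0,"z": 4,"ax": 0,"ay": 0,"az": 0,"fingers": 0},{"x": 0,"y": 0,"z": 0,"ax": 0,"ay": 0,"az": 0,"fingers": 0}]'

```text
time_s: 10.45
tcp_pos: [0.5546, 0.1067, 0.1591]
tool_rot: [[-0.961, -0.263, -0.087], [-0.277, 0.909, 0.311], [-0.002, 0.323, -0.946]]
ft_force: [-0.3, 0.3, -2.5]
gripper_width: 0.106
```

```bash
python3 -c "
from go import *
cur(); go(*foot_target([-.0659,0,.0266],.33))"
```

```text
foot ext mm [-66.6  -0.4  28.5] top [-111.8   -0.   161. ] lean 0.329
t 10.45 tcp [0.5546 0.1067 0.1591] q [ 0.035  0.48   0.054  1.225  0.319 -0.259] F [-0.3  0.3 -2.5] w 0.106
shift mm [ 0.02 -0.1   1.98] turn [-0.001   0.0026 -0.0005]
```

Emit:
apply_moves --series '[{"x": 0,"y": 0,"z": 2,"ax": 0,"ay": 0,"az": 0,"fingers": 0},{"x": 0,"y": 0,"z": 0,"ax": 0,"ay": 0,"az": 0,"fingers": 0},{"x": 0,"y": 0,"z": 0,"ax": 0,"ay": 0,"az": 0,"fingers": 0}]'

```text
time_s: 10.75
tcp_pos: [0.5547, 0.1069, 0.1572]
tool_rot: [[-0.961, -0.263, -0.086], [-0.276, 0.909, 0.31], [-0.003, 0.322, -0.947]]
ft_force: [0.3, -0.7, -1.9]
gripper_width: 0.109
```

```bash
python3 -c "
from go import *
cur(); go(*foot_target([-.0659,0,.0266],.33))"
```

```text
foot ext mm [-66.5  -0.7  26.6] top [-111.6   -0.2  159.1] lean 0.328
t 10.75 tcp [0.5547 0.1069 0.1572] q [ 0.035  0.481  0.05   1.22   0.319 -0.258] F [ 0.3 -0.7 -1.9] w 0.109
shift mm [0.25 0.32 0.19] turn [-0.0019  0.0033 -0.0007]
```

Emit:
apply_moves --series '[{"x": 0,"y": 0,"z": 0,"ax": 0,"ay": 0,"az": 0,"fingers": 16},{"x": 0,"y": 0,"z": 0,"ax": 0,"ay": 0,"az": 0,"fingers": 22},{"x": 0,"y": 0,"z": 0,"ax": 0,"ay": 0,"az": 0,"fingers": 24},{"x": 0,"y": 0,"z": 0,"ax": 0,"ay": 0,"az": 0,"fingers": 24},{"x": 0,"y": 0,"z": 0,"ax": 0,"ay": 0,"az": 0,"fingers": 24}]'

```text
time_s: 11.25
tcp_pos: [0.5583, 0.1014, 0.1588]
tool_rot: [[-0.962, -0.261, -0.077], [-0.272, 0.914, 0.303], [-0.008, 0.312, -0.95]]
ft_force: [0.6, -0.9, -0.6]
gripper_width: 0.282
```

```bash
python3 -c "
from go import *
cur()"; python3 w.py w8
```

```text
foot ext mm [-74.2  -3.5  27.7] top [-117.9   -2.1  160.7] lean 0.318
[0.55829023 0.1014128  0.15881171] [[-0.962, -0.261, -0.077], [-0.272, 0.914, 0.303], [-0.008, 0.312, -0.95]] [ 0.029  0.479  0.055  1.218  0.31  -0.258] 11.25
```

View pics/w8.png

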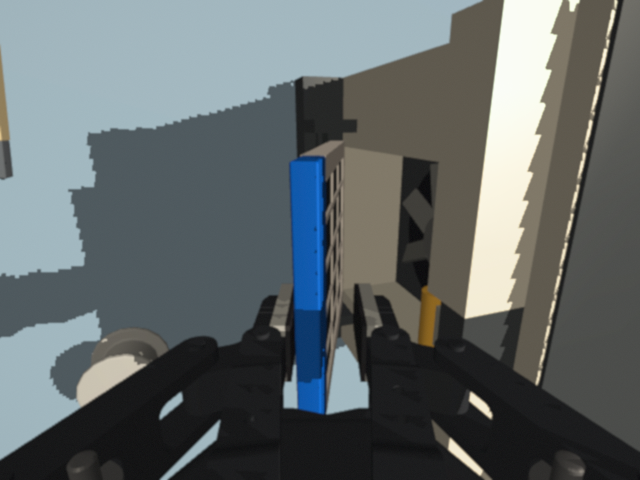

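Emit:
apply_moves --series '[{"x": 0,"y": -1,"z": -10,"ax": 0,"ay": 0,"az": 0,"fingers": 26},{"x": 0,"y": -1,"z": -15,"ax": 0,"ay": 0,"az": 0,"fingers": 26},{"x": 0,"y": -1,"z": -20,"ax": 0,"ay": 0,"az": 0,"fingers": 20},{"x": 0,"y": 0,"z": -30,"ax": 0,"ay": 0,"az": 0,"fingers": 10},{"x": 0,"y": 0,"z": -30,"ax": 0,"ay": 0,"az": 0,"fingers": 0},{"x": 0,"y": 0,"z": -10,"ax": 0,"ay": 0,"az": 0,"fingers": 0},{"x": 0,"y": 0,"z": 0,"ax": 0,"ay": 0,"az": 0,"fingers": 0}]'

```text
time_s: 12.0
tcp_pos: [0.5675, 0.0643, 0.2736]
tool_rot: [[-0.961, -0.264, -0.079], [-0.275, 0.912, 0.304], [-0.008, 0.315, -0.949]]
ft_force: [0.7, -0.0, -0.2]
gripper_width: 0.001
```

```bash
python3 w.py w9
python3 - <<'E'
from go import *
d=np.load("pics/w9_d.npy"); c=dict(np.load("pics/w9_c.npz")); p=cv2.imread("pics/w9.png")
X,u,v=pts(d,c,np.ones(d.shape,bool)); O,E=extf(); Q=(X-O)@E*1000; hsv=cv2.cvtColor(p,cv2.COLOR_BGR2HSV)[v,u]
m=(hsv[:,0]>100)&(hsv[:,0]<125)&(hsv[:,1]>150)&(abs(Q[:,1])<90)&(Q[:,0]<-60)&(Q[:,0]>-180)&(Q[:,2]>110)
T=Q[m]; print(len(T),np.percentile(T,[1,50,99],axis=0).round(1))
q=T[T[:,2]>np.percentile(T[:,2],50)-4]; print(np.polyfit(q[:,1],q[:,0],1),np.polyfit(q[:,1],q[:,2],1))
E
```

```text
[0.56746738 0.06425659 0.27358182] [[-0.961, -0.264, -0.079], [-0.275, 0.912, 0.304], [-0.008, 0.315, -0.949]] [-0.035  0.442  0.299  1.522  0.306 -0.33 ] 12.0
2823 [[-134.5  -46.8  127.2]
 [-128.7   10.7  149.7]
 [-114.    58.1  153.2]]
[ 5.31238515e-03 -1.29650446e+02] [-2.27801785e-03  1.50590800e+02]
```

View pics/w9.png

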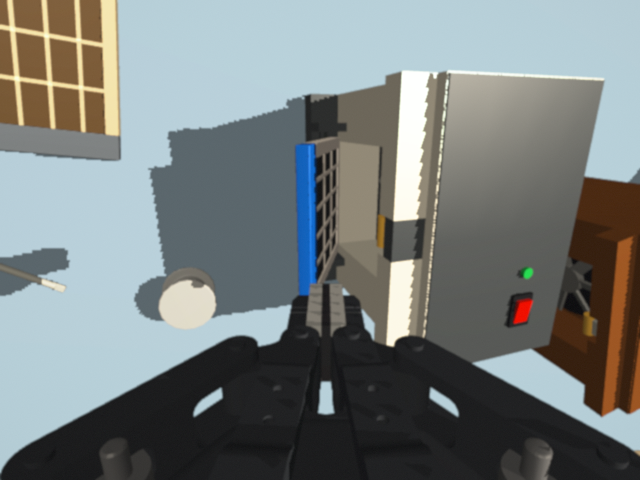

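```bash
cat >> go.py <<'E'
def tip_target(t,th):
    O,E=extf(); R=toolR(th); return O+E@(np.array(t)/1000)-R[:,2]*.025, R
def curtip():
    o=env.get_obs(); O,E=extf(); R=np.array(o["tool_rot"]); print("tip ext",np.round(E.T@(np.array(o["tcp_pos"])+R[:,2]*.025-O)*1000,1),"lean",round(float(np.arctan2(E[:,0]@R[:,2],-R[2,2])),3),"Fext",np.round(E.T@np.array(o["ft_force"]),1),"tcp ext",np.round(E.T@(np.array(o["tcp_pos"])-O)*1000,1))
E
python3 -c "
from go import *
curtip(); go(*tip_target([-165,0,120],1.05))"
```

```text
tip ext [-147.4   -2.3  249.2] lean 0.32 Fext [-0.2  0.  -0.3] tcp ext [-155.2   -2.1  272.9]
t 12.05 tcp [0.5672 0.0645 0.2729] q [-0.034  0.442  0.298  1.522  0.306 -0.329] F [ 0.  -0.2 -0.3] w 0.003
shift mm [  3.01 -74.07 123.41] turn [-0.7298  0.0075  0.0025]
```

Emit:
apply_moves --series '[{"x": 0,"y": -25,"z": 0,"ax": -0.03,"ay": 0,"az": 0,"fingers": 0},{"x": 0,"y": -25,"z": 0,"ax": -0.1,"ay": 0,"az": 0,"fingers": 0},{"x": 0,"y": 0,"z": 0,"ax": -0.12,"ay": 0,"az": 0,"fingers": 0},{"x": 0,"y": 0,"z": 0,"ax": -0.12,"ay": 0,"az": 0,"fingers": 0},{"x": 0,"y": 0,"z": 0,"ax": -0.12,"ay": 0,"az": 0,"fingers": 0},{"x": 0,"y": 0,"z": 0,"ax": -0.12,"ay": 0,"az": 0,"fingers": 0},{"x": 0,"y": 0,"z": 0,"ax": -0.12,"ay": 0,"az": 0,"fingers": 0},{"x": 0,"y": 0,"z": 0,"ax": 0,"ay": 0,"az": 0,"fingers": 0}]'

```text
time_s: 12.85
tcp_pos: [0.5775, 0.0235, 0.2453]
tool_rot: [[-0.96, -0.128, -0.251], [-0.281, 0.446, 0.85], [0.003, 0.886, -0.464]]
ft_force: [-0.7, 0.3, -1.8]
gripper_width: 0.003
```

```bash
python3 -c "
from go import *
curtip(); go(*tip_target([-165,0,120],1.05))"
```

```text
tip ext [-175.3   -0.5  233.7] lean 1.089 Fext [ 0.5  0.6 -1.8] tcp ext [-197.4   -0.6  245.3]
t 12.85 tcp [0.5775 0.0235 0.2453] q [-0.318  0.882  0.574  2.089  0.816 -0.976] F [-0.7  0.3 -1.8] w 0.003
shift mm [  0.23 -95.04  61.89] turn [ 0.0385 -0.0045 -0.0014]
```

Emit:
apply_moves --series '[{"x": 0,"y": -16,"z": 9,"ax": 0.02,"ay": 0,"az": 0,"fingers": 0},{"x": 0,"y": -16,"z": 9,"ax": 0.02,"ay": 0,"az": 0,"fingers": 0},{"x": 0,"y": -16,"z": 9,"ax": 0,"ay": 0,"az": 0,"fingers": 0},{"x": 0,"y": -16,"z": 9,"ax": 0,"ay": 0,"az": 0,"fingers": 0},{"x": 0,"y": -16,"z": 9,"ax": 0,"ay": 0,"az": 0,"fingers": 0},{"x": 0,"y": 0,"z": 0,"ax": 0,"ay": 0,"az": 0,"fingers": 0}]'

```text
time_s: 13.45
tcp_pos: [0.5762, 0.0271, 0.1482]
tool_rot: [[-0.958, -0.144, -0.248], [-0.286, 0.493, 0.821], [0.004, 0.858, -0.514]]
ft_force: [-0.2, -0.2, -0.1]
gripper_width: -0.005
```

```bash
python3 -c "
from go import *
curtip(); go(*tip_target([-150,0,120],1.05))"; python3 w.py w10
```

```text
tip ext [-1.722e+02 -1.000e-01  1.353e+02] lean 1.031 Fext [-0.1  0.2 -0.1] tcp ext [-193.7   -0.4  148.2]
t 13.45 tcp [0.5762 0.0271 0.1482] q [-0.303  0.925  0.449  1.847  0.79  -0.918] F [-0.2 -0.2 -0.1] w -0.005
shift mm [ 0.13 -2.19 26.96] turn [-0.0187 -0.0095  0.0006]
[0.57624051 0.02706241 0.14817032] [[-0.958, -0.144, -0.248], [-0.286, 0.493, 0.821], [0.004, 0.858, -0.514]] [-0.303  0.925  0.449  1.847  0.79  -0.918] 13.45
```

View pics/w10.png

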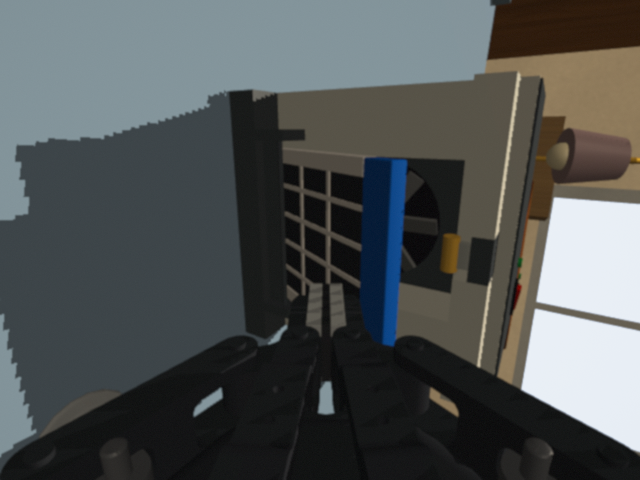

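Emit:
apply_moves --series '[{"x": 0,"y": 4,"z": 13,"ax": 0,"ay": 0,"az": 0,"fingers": 0},{"x": 0,"y": 4,"z": 13,"ax": 0,"ay": 0,"az": 0,"fingers": 0},{"x": 0,"y": 4,"z": 8,"ax": 0,"ay": 0,"az": 0,"fingers": 0},{"x": 0,"y": 0,"z": 0,"ax": 0,"ay": 0,"az": 0,"fingers": 0}]'

```text
time_s: 13.9
tcp_pos: [0.5679, 0.0633, 0.1483]
tool_rot: [[-0.958, -0.154, -0.242], [-0.287, 0.498, 0.818], [-0.005, 0.854, -0.521]]
ft_force: [0.1, -0.1, 0.2]
gripper_width: -0.001
```

```bash
python3 -c "
from go import *
curtip(); go(*tip_target([-120,0,125],1.05))"
```

```text
tip ext [-135.2   -2.3  135.3] lean 1.023 Fext [-0.1 -0.1  0.2] tcp ext [-156.6   -2.5  148.3]
t 13.9 tcp [0.5679 0.0633 0.1483] q [-0.254  0.873  0.355  1.754  0.821 -0.863] F [ 0.1 -0.1  0.2] w -0.001
shift mm [ 2.4  -1.49 18.39] turn [-0.0271 -0.0053  0.0092]
```

Emit:
apply_moves --series '[{"x": 1.5,"y": -2,"z": 7,"ax": -0.015,"ay": -0.005,"az": 0.005,"fingers": 0},{"x": 1,"y": -2,"z": 6,"ax": -0.01,"ay": 0,"az": 0.004,"fingers": 0},{"x": 0,"y": 0,"z": 0,"ax": 0,"ay": 0,"az": 0,"fingers": 0}]'

```text
time_s: 14.2
tcp_pos: [0.5636, 0.0714, 0.1394]
tool_rot: [[-0.961, -0.142, -0.239], [-0.278, 0.48, 0.832], [-0.003, 0.866, -0.5]]
ft_force: [-0.4, -1.0, -0.1]
gripper_width: -0.003
```

```bash
python3 -c "
from go import *
curtip(); go(*tip_target([-110,0,125],1.05))"
```

```text
tip ext [-125.9   -0.6  126.9] lean 1.047 Fext [-0.9  0.7 -0.1] tcp ext [-147.6   -0.6  139.4]
t 14.2 tcp [0.5636 0.0714 0.1394] q [-0.249  0.88   0.324  1.733  0.844 -0.867] F [-0.4 -1.  -0.1] w -0.003
shift mm [ 0.57  6.29 14.74] turn [-0.0031  0.002   0.0027]
```

Near contact now. I'll push along the extractor's x in moderate steps.

Emit:
apply_moves --series '[{"x": 0.3,"y": 3,"z": 6,"ax": 0,"ay": 0,"az": 0.002,"fingers": 0},{"x": 0,"y": 3,"z": 6,"ax": 0,"ay": 0,"az": 0,"fingers": 0},{"x": 0,"y": 3,"z": 6,"ax": 0,"ay": 0,"az": 0,"fingers": 0},{"x": 0,"y": 0,"z": 0,"ax": 0,"ay": 0,"az": 0,"fingers": 0}]'

```text
time_s: 14.6
tcp_pos: [0.5574, 0.0913, 0.1372]
tool_rot: [[-0.961, -0.137, -0.238], [-0.275, 0.48, 0.833], [-0.0, 0.866, -0.5]]
ft_force: [-0.8, 0.5, -0.1]
gripper_width: -0.001
```

```bash
python3 -c "
from go import *
curtip(); go(*tip_target([-95,0,125],1.05))"; python3 w.py w11
```

```text
tip ext [-105.    -0.2  124.7] lean 1.048 Fext [ 0.7  0.6 -0.1] tcp ext [-126.7   -0.2  137.2]
t 14.6 tcp [0.5574 0.0913 0.1372] q [-0.222  0.858  0.275  1.681  0.863 -0.831] F [-0.8  0.5 -0.1] w -0.001
shift mm [0.18 5.19 8.57] turn [-0.0023  0.0028 -0.0015]
[0.55738592 0.09134284 0.13722381] [[-0.961, -0.137, -0.238], [-0.275, 0.48, 0.833], [-0.0, 0.866, -0.5]] [-0.222  0.858  0.275  1.681  0.863 -0.831] 14.6
```

View pics/w11.png

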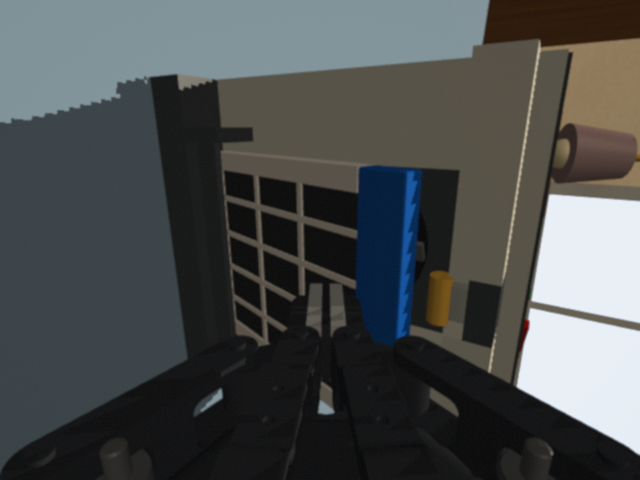

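Emit:
apply_moves --series '[{"x": 0,"y": 2.8,"z": 5,"ax": 0,"ay": 0,"az": 0,"fingers": 0},{"x": 0,"y": 2.8,"z": 5,"ax": 0,"ay": 0,"az": 0,"fingers": 0},{"x": 0,"y": 2.8,"z": 5,"ax": 0,"ay": 0,"az": 0,"fingers": 0},{"x": 0,"y": 0,"z": 0,"ax": 0,"ay": 0,"az": 0,"fingers": 0}]'

```text
time_s: 15.05
tcp_pos: [0.553, 0.1079, 0.137]
tool_rot: [[-0.962, -0.139, -0.237], [-0.275, 0.482, 0.832], [-0.002, 0.865, -0.502]]
ft_force: [1.6, -2.9, -0.7]
gripper_width: -0.001
```

```bash
python3 -c "
from go import *
curtip(); go(*tip_target([-80,0,125],1.05))"; python3 w.py w12
```

```text
tip ext [-88.   -0.7 124.5] lean 1.045 Fext [-3.2 -0.7 -0.7] tcp ext [-109.6   -0.6  137. ]
t 15.05 tcp [0.553  0.1079 0.137 ] q [-0.197  0.838  0.237  1.638  0.878 -0.799] F [ 1.6 -2.9 -0.7] w -0.001
shift mm [0.62 4.33 6.63] turn [-0.005   0.004  -0.0002]
[0.55304888 0.10789374 0.13701663] [[-0.962, -0.139, -0.237], [-0.275, 0.482, 0.832], [-0.002, 0.865, -0.502]] [-0.197  0.838  0.237  1.638  0.878 -0.799] 15.05
```

View pics/w12.png

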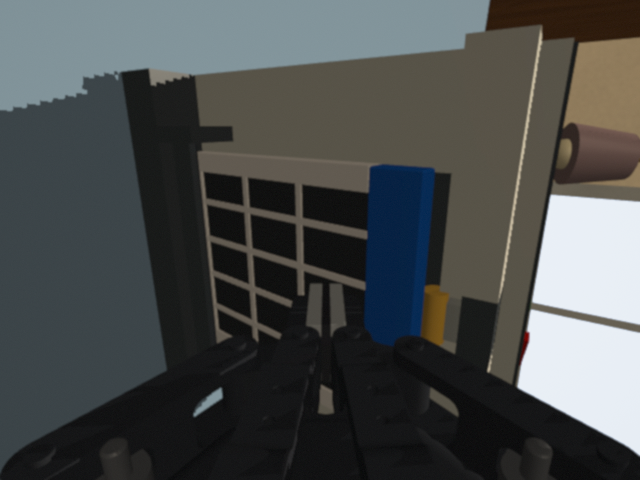

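Emit:
apply_moves --series '[{"x": 0.4,"y": 2,"z": 4,"ax": 0,"ay": 0,"az": 0,"fingers": 0},{"x": 0,"y": 2,"z": 4,"ax": 0,"ay": 0,"az": 0,"fingers": 0},{"x": 0,"y": 1.5,"z": 3,"ax": 0,"ay": 0,"az": 0,"fingers": 0}]'

```text
time_s: 15.4
tcp_pos: [0.5497, 0.1194, 0.1368]
tool_rot: [[-0.962, -0.139, -0.235], [-0.272, 0.482, 0.833], [-0.002, 0.865, -0.501]]
ft_force: [0.0, 1.1, -0.1]
gripper_width: 0.001
```

```bash
python3 -c "
from go import *
curtip()"; python3 w.py w13
```

```text
tip ext [-76.   -0.8 124.3] lean 1.046 Fext [ 1.  -0.3 -0.1] tcp ext [-97.6  -0.6 136.8]
[0.54973617 0.11941263 0.13680121] [[-0.962, -0.139, -0.235], [-0.272, 0.482, 0.833], [-0.002, 0.865, -0.501]] [-0.181  0.824  0.211  1.607  0.89  -0.777] 15.4
```

View pics/w13.png

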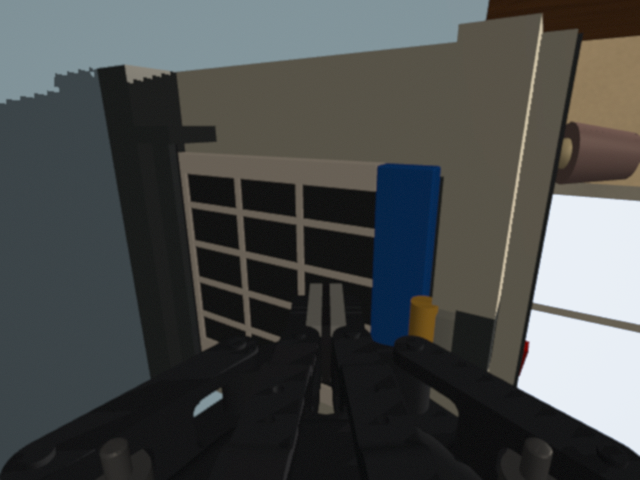

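Emit:
apply_moves --series '[{"x": 0,"y": 1,"z": 2,"ax": 0,"ay": 0,"az": 0,"fingers": 0},{"x": 0,"y": 1,"z": 2,"ax": 0,"ay": 0,"az": 0,"fingers": 0}]'

```text
time_s: 15.65
tcp_pos: [0.5488, 0.1225, 0.1367]
tool_rot: [[-0.962, -0.141, -0.234], [-0.273, 0.485, 0.831], [-0.004, 0.863, -0.505]]
ft_force: [1.0, -21.7, 7.4]
gripper_width: -0.0
```

```bash
python3 -c "
from go import *
curtip()"
```

```text
tip ext [-72.8  -0.7 124.1] lean 1.042 Fext [-21.1   5.1   7.4] tcp ext [-94.4  -0.6 136.7]
```

Emit:
apply_moves --series '[{"x": 0,"y": -2,"z": -4,"ax": 0,"ay": 0,"az": 0,"fingers": 0},{"x": 0,"y": -8,"z": -14,"ax": 0,"ay": 0,"az": 0,"fingers": 0},{"x": 0,"y": -12,"z": -20,"ax": 0,"ay": 0,"az": 0,"fingers": 0},{"x": 0,"y": -10,"z": -20,"ax": 0,"ay": 0,"az": 0,"fingers": 0},{"x": 0,"y": 0,"z": 0,"ax": 0,"ay": 0,"az": 0,"fingers": 0}]'

```text
time_s: 16.15
tcp_pos: [0.567, 0.0579, 0.139]
tool_rot: [[-0.962, -0.142, -0.235], [-0.275, 0.484, 0.831], [-0.004, 0.864, -0.504]]
ft_force: [0.2, -0.9, 0.1]
gripper_width: -0.002
```

```bash
cat > chk.py <<'E'
import sys
from go import *
n=sys.argv[1]
d=np.load(f"pics/{n}_d.npy"); c=dict(np.load(f"pics/{n}_c.npz")); p=cv2.imread(f"pics/{n}.png")
X,u,v=pts(d,c,np.ones(d.shape,bool)); O,E=extf(); Q=(X-O)@E*1000; hsv=cv2.cvtColor(p,cv2.COLOR_BGR2HSV)[v,u]
b=(hsv[:,0]>100)&(hsv[:,0]<125)&(hsv[:,1]>150)&(abs(Q[:,1])<80)&(Q[:,0]<-40)&(Q[:,0]>-140)&(Q[:,2]>100)
T=Q[b]; print("blue",len(T),np.percentile(T,[1,25,50,75,99],axis=0).round(1).tolist()); print("x vs y,z",np.linalg.lstsq(np.c_[T[:,1:],np.ones(len(T))],T[:,0],rcond=None)[0])
f=(abs(Q[:,1])<55)&(Q[:,2]>50)&(Q[:,2]<135)&(Q[:,0]<-66)&(Q[:,0]>-85); print("front",f.sum(),np.percentile(Q[f][:,0],[5,50,95]).round(1),"x vs z",np.polyfit(Q[f][:,2],Q[f][:,0],1))
g=(hsv[:,0]>10)&(hsv[:,0]<28)&(hsv[:,1]>170)&(abs(Q[:,1])<20)&(Q[:,2]>140)&(Q[:,2]<200)&(Q[:,0]<-55)&(Q[:,0]>-110)
if g.sum()>5: print("roller",g.sum(),np.percentile(Q[g],[1,50,99],axis=0).round(1).tolist())
E
python3 w.py w14; python3 chk.py w14; python3 -c "
from go import *
curtip()"
```

```text
[0.56698052 0.05791804 0.13896907] [[-0.962, -0.142, -0.235], [-0.275, 0.484, 0.831], [-0.004, 0.864, -0.504]] [-0.268  0.892  0.35   1.754  0.832 -0.881] 16.15
blue 7317 [[-71.3, -47.9, 142.8], [-70.3, -18.9, 148.6], [-69.9, 15.0, 154.1], [-69.4, 37.9, 159.4], [-63.2, 58.0, 164.7]]
x vs y,z [ 4.56404292e-04  4.88489934e-02 -7.72201546e+01]
front 17237 [-70.2 -68.7 -67.6] x vs z [ 4.32005461e-04 -6.87961760e+01]
roller 728 [[-82.3, -10.5, 163.0], [-80.7, 1.5, 167.3], [-74.3, 11.0, 171.1]]
tip ext [-138.6   -0.   126.3] lean 1.043 Fext [ 0.6  0.5 -0.4] tcp ext [-1.602e+02  1.000e-01  1.389e+02]
```

View pics/w14.png

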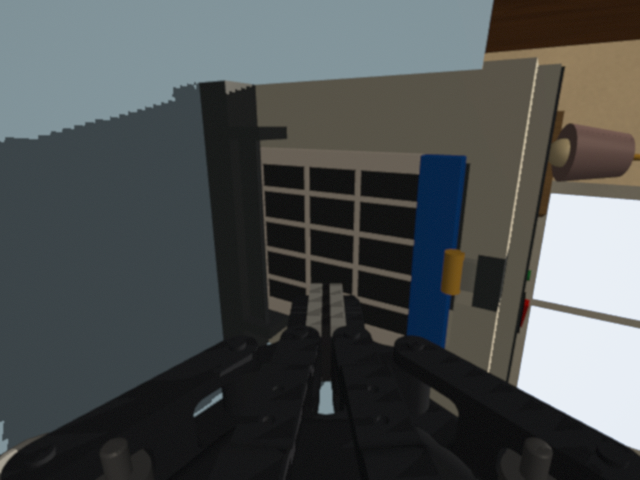

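Emit:
apply_moves --series '[{"x": 0,"y": -5,"z": -15,"ax": 0,"ay": 0,"az": 0,"fingers": 0},{"x": 0,"y": 20,"z": -20,"ax": 0,"ay": 0,"az": 0,"fingers": 0},{"x": 0,"y": 0,"z": 0,"ax": 0,"ay": 0,"az": 0,"fingers": 0},{"x": 0,"y": 0,"z": 0,"ax": 0,"ay": 0,"az": 0,"fingers": 0}]'

```text
time_s: 16.6
tcp_pos: [0.5711, 0.0407, 0.1686]
tool_rot: [[-0.96, -0.139, -0.242], [-0.279, 0.481, 0.831], [0.001, 0.866, -0.5]]
ft_force: [0.4, 0.1, -0.4]
gripper_width: -0.005
```

```bash
python3 w.py w15; python3 chk.py w15
python3 - <<'E'
from go import *
p,d=env.snapshot("top"); cv2.imwrite("pics/top15.png",p[:,:,::-1]); 
for q in ["used","reel","screwdriver"]: print(q,[(np.round(a["point"],3).tolist(),round(a["score"],2)) for a in env.recognise("top",q)][:2])
o=env.get_obs(); print(o["time_s"],np.round(o["ft_force"],1),np.abs(o["dq"]).max())
E
```

```text
[0.57110643 0.04071572 0.16857552] [[-0.96, -0.139, -0.242], [-0.279, 0.481, 0.831], [0.001, 0.866, -0.5]] [-0.29   0.889  0.421  1.856  0.814 -0.911] 16.6
blue 5716 [[-71.3, -58.5, 142.9], [-70.3, -27.1, 148.7], [-69.9, 10.4, 154.2], [-69.4, 35.6, 159.7], [-64.9, 57.8, 164.7]]
x vs y,z [-7.68293694e-04  4.41170184e-02 -7.65144272e+01]
front 13489 [-70.2 -68.7 -67.6] x vs z [ 5.35380027e-04 -6.88121594e+01]
roller 480 [[-82.5, -10.1, 163.4], [-80.7, 1.4, 167.8], [-75.7, 11.0, 171.2]]
used [([0.494, -0.117, 0.007], 0.61)]
reel [([0.678, 0.03, 0.037], 0.94)]
screwdriver []
16.85 [ 0.2  0.4 -0.4] 0.005237531653795788
```

View pics/top15.png

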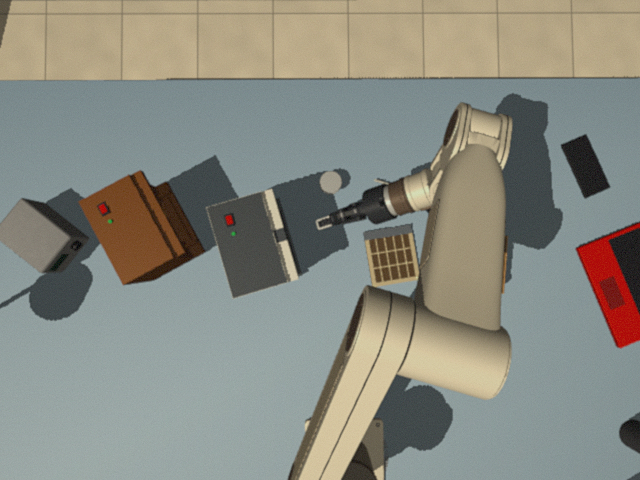

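Run:
```python
from go import *
p,d=env.snapshot("side"); cv2.imwrite("pics/side15.png",p[:,:,::-1]); 
for q in ["screwdriver"]: print(q,[(np.round(a["point"],3).tolist(),round(a["score"],2)) for a in env.recognise("side",q)][:2])
```

```text
screwdriver [([0.655, -0.199, 0.022], 0.5)]
```

View pics/side15.png

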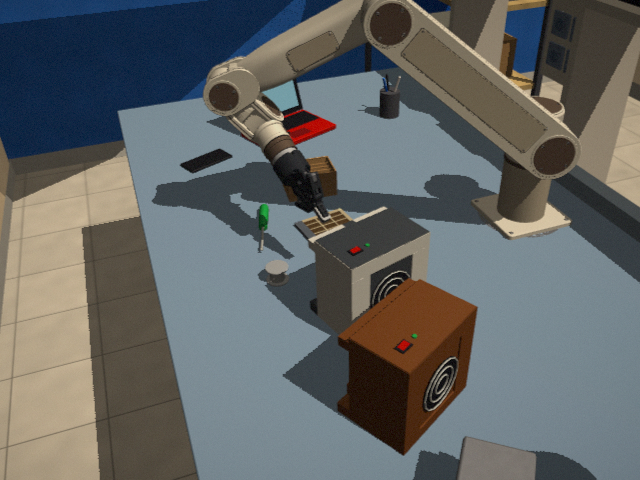

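The arm hangs clear of everything, and the screwdriver (263,215), reel (277,270) and used cassette (325,222) haven't moved. I'm handing in the job.

```bash
python3 -c "
from plant import env
print(env.sign_off())"
```

```text
the job is handed in; nothing more can be done
None
```

The fresh cassette is fitted in the grey extractor and let go, and I handed the job in after about 17 s of the 54 s. I gripped it at the blue strip, set its foot slantwise into the channel and released it there, leaning about 0.47 rad. I then pushed it upright with the closed fingertips until it was firm against the face, at about 21 N.

**Cassette:** in the last wrist picture its front measures -69.9 mm at the strip, against -70 mm when fully home. It stands upright to the eye and by the depth over its lower front. Its top is at about 165 mm, so its foot is on the channel floor. It sits about 1 to 2 mm off centre sideways.

**Catch:** the roller is in front of the cassette. Its lowest visible point measured about 163 mm, against 162 mm at rest, so it is down to within about 1 mm. I could not read the catch joint directly.

**Robot:** the gripper is clear of everything, with wrist force near zero.

**Bystanders:** the used cassette, reel and screwdriver are where they were, within the detectors' few-millimetre error.

**Checks that failed or disagreed:**
- The first move call was refused, because every row needs all its fields.
- The arm drifted about 7 mm as the fingers opened, which did no harm.
- The top camera missed the screwdriver because the arm hid it, but the side camera found it in place.
- A tilt fitted over the blue strip came out at about 0.04 rad, while the lower front gave about 0. I put the difference down to stray points at the strip's edge.

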